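# Free the bracket under the left-hand nut

## Task

Two blue sensor brackets are clamped side by side under look-alike steel nuts; one nut has a left-hand thread and nothing marks which. You can tell only by gently trying them both ways, never forcing a nut that has come to its stop, as the thin studs twist off easily. Loosen the left-hand nut enough, slide its bracket out towards you and set it down upright in the middle of the black rubber mat, without dropping it; leave the other bracket clamped with its nut tight, and leave everything else where it is.

Things in the scene. Friction and masses are not known exactly. Their poses are not given: they have to be found in the camera images.
- clamp_a: Aluminium clamp base fixed to the bench, one of two alike: 130 mm long (own x from -95 to +35), 62 mm wide (y), 30 mm high plus a 4 mm high, 6 mm wide guide rail along each long edge. Origin on the bench under the stud's axis; z up; own -x points roughly to the robot and is the way the bracket slides out.
- bar_a (a point): Centre of the grip bar of the steel nut on clamp_a, on the stud's axis, 64 mm above the bench when snug. Bar: upright, 44 mm long (point's x), 10 mm thick (y), 32 mm high (+-16 mm from here); under it a 10 mm neck and a 32 mm round flange, its top 23 mm below here. Snug, the bar lies along the clamp's x within 0.1 rad.
- nut_a (a joint): Turn of this nut on its stud (rad), positive clockwise seen from above; starts snug within +-0.06. One way there is a hard tight stop at 0.10, the other way it loosens and ends at 1.8. One nut of the two has a left-hand thread (+ loosens, stop at -0.10), the other an ordinary one (- loosens, stop at +0.10). Turning takes about 0.25 N m; loosening lifts the nut 2.5 mm per rad.
- stud_a (a joint): Twist of the slender stud under this nut (rad), positive clockwise from above, 0 unloaded. A spring of 6 N m per rad: thread drag alone twists it 0.04; beyond 0.15 (0.9 N m) either way the stud is spoiled.
- rib_a (a point): Centre of the upright rib, the handle of the blue nylon bracket on clamp_a: 30 mm long (x), 10 mm thick (y), 37 mm high (+-19 mm). The point's x points to the stud, whose axis is 80 mm away; z up. It is 27 mm above the bracket's underside (57 mm above the bench while clamped).
- mid_a (a point): Middle of the foot of the bracket on clamp_a, 4 mm above its underside, 42 mm from the rib's centre in x. Foot 124 x 44 x 8.5 mm, 90 g, with an open slot around the stud and a 2.5 mm deep recess for the nut's flange: the nut must be loosened 1.1 rad or more (1.4 is easy) before the bracket slides; 45 mm along the clamp's -x clears the nut.
- clamp_b: Aluminium clamp base fixed to the bench, one of two alike: 130 mm long (own x from -95 to +35), 62 mm wide (y), 30 mm high plus a 4 mm high, 6 mm wide guide rail along each long edge. Origin on the bench under the stud's axis; z up; own -x points roughly to the robot and is the way the bracket slides out.
- bar_b (a point): Centre of the grip bar of the steel nut on clamp_b, on the stud's axis, 64 mm above the bench when snug. Bar: upright, 44 mm long (point's x), 10 mm thick (y), 32 mm high (+-16 mm from here); under it a 10 mm neck and a 32 mm round flange, its top 23 mm below here. Snug, the bar lies along the clamp's x within 0.1 rad.
- nut_b (a joint): Turn of this nut on its stud (rad), positive clockwise seen from above; starts snug within +-0.06. One way there is a hard tight stop at 0.10, the other way it loosens and ends at 1.8. One nut of the two has a left-hand thread (+ loosens, stop at -0.10), the other an ordinary one (- loosens, stop at +0.10). Turning takes about 0.25 N m; loosening lifts the nut 2.5 mm per rad.
- stud_b (a joint): Twist of the slender stud under this nut (rad), positive clockwise from above, 0 unloaded. A spring of 6 N m per rad: thread drag alone twists it 0.04; beyond 0.15 (0.9 N m) either way the stud is spoiled.
- rib_b (a point): Centre of the upright rib, the handle of the blue nylon bracket on clamp_b: 30 mm long (x), 10 mm thick (y), 37 mm high (+-19 mm). The point's x points to the stud, whose axis is 80 mm away; z up. It is 27 mm above the bracket's underside (57 mm above the bench while clamped).
- mid_b (a point): Middle of the foot of the bracket on clamp_b, 4 mm above its underside, 42 mm from the rib's centre in x. Foot 124 x 44 x 8.5 mm, 90 g, with an open slot around the stud and a 2.5 mm deep recess for the nut's flange: the nut must be loosened 1.1 rad or more (1.4 is easy) before the bracket slides; 45 mm along the clamp's -x clears the nut.
- mat: Black rubber mat fixed to the bench, 200 mm (x) by 150 mm (y), 4 mm thick. Origin at the centre of its underside on the bench.
- ballast: Bystander: round lead ballast weight, 52 mm across, 30 mm high; origin at its underside.
- end_cap: Bystander: gold anodized sensor end cap, 42 mm across, 22 mm high; origin at its underside.
- spanner: Bystander: stainless spanner, 150 mm long, lying flat; origin at its underside.
- scraper: Bystander: probe scraper with a black handle, 170 mm long, lying flat; origin at its underside.
- jar: Bystander: jar, 52 mm across, 55 mm high; origin at its underside.
- gauge_block: Bystander: steel gauge block 35 x 20 x 20 mm; origin at its underside.
There are look-alikes about, which are no part of the job. Leave any orange or pink look-alike of the part that bears rib_a alone.

How it is judged:
By the outcome, as a careful person would: the job done as asked, in the order asked, and still so for the second after the job is handed in, with the robot touching nothing.
It also fails if it takes over 72 s, if anything falls off the work surface, if the arm or the gripper's body presses on something with over 40 N, if the wrist force passes 120 N, or if a joint passes its speed limit or range.

## Robot

A 6-joint arm with a two-finger parallel gripper is mounted at the origin on the work surface. World frame = base frame: x ahead of the robot, y to its left, z up, the work surface at z = 0. Lengths are in m, angles in rad, forces in N, time in s.
With the tool pointing down it reaches from about 0.425 to 0.925 m from the base axis. Payload 12.5 kg.
Tool frame: the origin (TCP) lies at the centre of the arm's flange, where the gripper is bolted on; the fingertips stand 173 mm ahead of it and the grasp point (between the pads) lies 155 mm ahead of it; y points along the fingers, x is the direction in which the jaws open and shut, and the axes are right-handed (so a half turn about y gives the same grasp; the last joint's range is limited). The gripper opens to 85 mm and grips with 20 to 120 N. Pads are 22 mm wide; open, the fingers measure 114 mm over their backs; the gripper's body (76 mm by 85 mm) begins 54 mm behind the grasp point. The pads swing forward as they close: fully open they stand 13 mm farther back than shut.
Start: joints at [1.116, 0.491, 1.559, -0, 1.092, -0.106], TCP at [0.214, 0.587, 0.405] pointing down, gripper open.
Joint ranges: [-3.1, 3.1], [-0.84, 2.19], [0.05, 2.79], [-1.13, 4.28], [0.06, 2.93], [-2.69, 2.69]. Speed limits (rad/s): [2.22, 2.22, 2.79, 3.14, 3.14, 3.14].

## Interface

Orientations are given as a unit quaternion [w, x, y, z].
In Python, from workcell import arm, read_camera, job gives the robot as it stands. The module is installed in compiled form; this text tells all that it offers.
- The arm moves only by the tool move_arm, never from a script. Its argument "plan" is a list that holds one entry, the list of rows, each a list of 6 numbers: the shift along the world's x, y, z normalised to -1 to 1, where 1 is 20 mm, then the turn, a rotation vector about the world's x, y, z normalised to -1 to 1, where 1 is 0.15 rad. In form: [[[x, y, z, ax, ay, az], ...]]. A call has 1 to 10 rows; each row shifts and turns the commanded pose from where the row before left it; what a row does not reach is not made up. A row lasts 1/10 s, in which the tool goes at most 50 mm and 8.59 degrees, less where a joint would pass 70% of its speed; a pose out of reach is approached as far as the arm can. A call with a number of a shift or a turn outside -1 to 1 is refused whole. A call with a gripper value outside its range is refused whole. "hand" is the gripper's target within -1 to 1 (fully open at 1, half-way at 0, shut at -1), set as the call begins (left out, the last holds). The fingers move at their own pace and stop on an object; the grip force is fixed at half the most. Time passes only in rows, so rows that do not move let the fingers close. It gives the time, the measured TCP pose, the force and the opening at its end, in the units of the state.
- arm.get_obs(): the state, without advancing time (a new reading comes with each control period).
- read_camera(name): name is "scene" or "top" or "wrist"; returns a dict with "frame" (480x640x3 uint8, red, green, blue), "fx", "fy", "cx", "cy" (pixels), "world_from_camera" (4x4, takes a point from camera to world coordinates); the wrist camera has in their place "mount" (4x4, takes a point from camera to tool coordinates, whose origin is the TCP and whose axes are the tool frame's). Camera axes: x right, y down, z forward; pixel columns grow to the right and rows downward; lengths in m; the calibration is good to about 2 mm. A picture is of the moment at which its call begins: read the wrist's pose just before it. There is no depth.
- job.finish_job(): hands the job in, once; it reports no verdict.
The state is a dict: "t": time; "joint_pos": joint angles; "qd": joint speeds; "joint_efforts": joint torques, N m; "tool_pos": TCP position; "ee_rot": TCP orientation; "ft_force": force on the tool from outside, world axes, zero at the start; "moment": the same for the moment, N m; "grip_width": finger opening in m.
Only numpy, scipy, OpenCV 4.12 (cv2) and the standard library are available. Lean on these libraries where they do the work, as an engineer would, in place of code of your own. Each camera call takes 0.05 s, during which the arm holds its last target. There are 200 camera calls.

## Working session

There is one attempt and no reset: what is moved stays moved. The work goes in short steps, Python scripts to look and compute and a tool call to move; the robot and the scene stay as the last step left them, time stands still between calls to the robot, and variables do not carry over. Pictures are saved under pics/ and viewed, about 8 in all and at most 12, crops included, and the job is handed in when it is done.

Besides the shell and the picture viewer there is one more tool, called after ">>>" as name(argument=value, ...), one argument or row to a line, values as JSON. move_arm: Moves the arm, as the interface text tells. Its arguments: {"type":"object","properties":{"plan":{"type":"array"},"hand":{"type":"number"}},"required":["plan"]}

```bash
mkdir -p pics; cat > h.py <<'E'
import numpy as np, cv2
from workcell import arm, read_camera, job
from scipy.spatial.transform import Rotation as R
def T():
    o=arm.get_obs(); q=o['ee_rot']; M=np.eye(4)
    M[:3,:3]=R.from_quat([q[1],q[2],q[3],q[0]]).as_matrix(); M[:3,3]=o['tool_pos']; return M
def cam(n):
    M=T(); c=read_camera(n)
    c['W']=M@np.array(c['mount']) if n=='wrist' else np.array(c['world_from_camera'])
    return c
def ray(c,u,v,z):
    d=c['W'][:3,:3]@np.array([(u-c['cx'])/c['fx'],(v-c['cy'])/c['fy'],1]); o=c['W'][:3,3]
    return o+d*(z-o[2])/d[2]
def proj(c,p):
    q=np.linalg.inv(c['W'])@np.append(p,1); return np.array([c['fx']*q[0]/q[2]+c['cx'],c['fy']*q[1]/q[2]+c['cy']])
def save(n,im): cv2.imwrite('pics/'+n+'.png',cv2.cvtColor(im,cv2.COLOR_RGB2BGR))
E
python3 - <<'E'
from h import *
o=arm.get_obs(); print(o)
a=cam('top');b=cam('scene')
save('top',a['frame']);save('scene',b['frame'])
print(a['W'],a['fx'],b['W'])
np.save('top.npy',a['frame'])
h=cv2.cvtColor(a['frame'],cv2.COLOR_RGB2HSV)
m=cv2.inRange(h,(95,90,40),(130,255,255))
for c in cv2.findContours(m,0,2)[0]:
    if cv2.contourArea(c)>60: r=cv2.minAreaRect(c); print('blue',r,ray(a,*r[0],.0385))
E
```

```text
{'t': 0.0, 'joint_pos': array([ 1.11638749e+00,  4.91557244e-01,  1.55946081e+00,  1.17320151e-05,
        1.09169775e+00, -1.05616233e-01]), 'qd': array([ 1.03819140e-03, -1.43211360e-04, -8.47270954e-04, -5.95452464e-05,
        9.71340936e-04,  9.03230847e-04]), 'joint_efforts': array([ 2.31185200e-03, -6.18469048e+01, -2.61588264e+01, -3.67854602e-05,
        4.16558236e-03, -3.20662264e-05]), 'tool_pos': array([0.21357326, 0.58733766, 0.40412516]), 'ee_rot': array([-0.57898452,  0.57936259,  0.40530805, -0.40600652]), 'ft_force': array([-0.22711836,  0.09352325,  0.0816423 ]), 'moment': array([-0.00761472,  0.03357569, -0.01038891]), 'grip_width': 0.08562999234037083}
[[-0.00489151 -0.99258762  0.12143267  0.4716949 ]
 [-0.99996189  0.00397699 -0.00777225 -0.00859005]
 [ 0.0072317  -0.12146605 -0.99256924  1.14706745]
 [ 0.          0.          0.          1.        ]] 516.1448451530023 [[ 0.84286307  0.33765346 -0.4190131   1.08751282]
 [ 0.53786387 -0.50420508  0.67563281 -0.80987398]
 [ 0.01686122 -0.79483796 -0.60658744  0.76771939]
 [ 0.          0.          0.          1.        ]]
blue ((289.9999694824219, 254.5), (19.999996185302734, 56.99999237060547), 0.0) [0.57505165 0.02623791 0.0385    ]
blue ((210.0, 241.5), (19.999996185302734, 56.99999237060547), 0.0) [0.60396782 0.19897293 0.0385    ]
```

View pics/top.png

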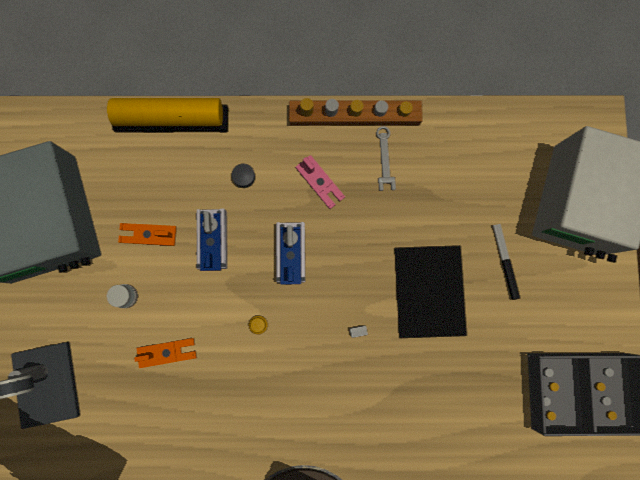

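View pics/scene.png

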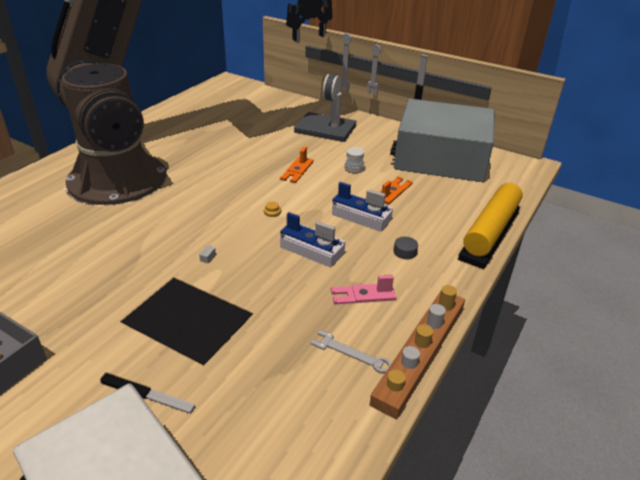

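The top view shows the two blue clamps at about (211,240) and (290,253), with the nut bars at the far end. The mat is at (431,292), and the orange and pink look-alikes are elsewhere. The scene view agrees. Next I'll work out the pose numbers for a close look.

```bash
python3 - <<'E'
from h import *
M=T();print(M.round(3)); a=cam('top'); w=cam('wrist'); print(np.array(w['mount']).round(3),w['fx'],w['cx'],w['cy'])
f=a['frame'];h=cv2.cvtColor(f,cv2.COLOR_RGB2HSV)
m=(f.max(2)<45).astype(np.uint8); m[:,:380]=0;m[:,480:]=0
for c in cv2.findContours(m,0,2)[0]:
    if cv2.contourArea(c)>500:
        r=cv2.minAreaRect(c);print('mat',r,ray(a,*r[0],.004)); print([ray(a,*p,.004)[:2].round(3) for p in cv2.boxPoints(r)])
for p in[(209,222),(290,234)]:print(ray(a,*p,.08))
save('topcrop',cv2.resize(f[190:310,180:330],None,fx=5,fy=5,interpolation=2)[:600])
E
```

```text
[[ 0.342 -0.    -0.94   0.214]
 [ 0.94  -0.001  0.342  0.587]
 [-0.001 -1.     0.     0.404]
 [ 0.     0.     0.     1.   ]]
[[ 1.     0.     0.     0.001]
 [ 0.    -0.326  0.945  0.031]
 [ 0.    -0.945 -0.326  0.084]
 [ 0.     0.     0.     1.   ]] 358.82866466189324 316.62597257707137 244.97455481241084
mat ((429.7506408691406, 291.5124816894531), (90.3870849609375, 67.2659683227539), 87.1375961303711) [ 0.49493344 -0.28111636  0.004     ]
[array([ 0.592, -0.204]), array([ 0.599, -0.355]), array([ 0.4  , -0.357]), array([ 0.394, -0.209])]
[0.64004005 0.19405261 0.08      ]
[0.61409245 0.02492716 0.08      ]
```

>>> move_arm(
  plan=[
    [[1,-1,0,0,0,0.12],[1,-1,0,0,0,0.12],[1,-1,0,0,0,0.12],[1,-1,0,0,0,0.12],[1,-1,0,0,0,0.12],[1,-1,0,0,0,0.12],[1,-1,0,0,0,0.12],[1,-1,0,0,0,0.12],[1,-1,0,0,0,0.12],[1,-1,0,0,0,0.12]],
  ],
)

```text
t: 1.2
tool_pos: [0.4143, 0.3864, 0.4047]
ee_rot: [0.54, -0.54, -0.456, 0.456]
ft_force: [-0.1, 0.4, 0.2]
grip_width: 0.0856
```

>>> move_arm(
  plan=[
    [[1,-1,-0.4,0,0,0.12],[1,-1,-0.4,0,0,0.12],[1,-1,-0.4,0,0,0.12],[1,-1,-0.4,0,0,0.12],[1,-1,-0.4,0,0,0.12],[1,-1,-0.4,0,0,0.12],[1,-1,-0.4,0,0,0.12],[1,-1,-0.4,0,0,0.12],[1,-1,-0.4,0,0,0.12],[0,0,0,0,0,0]],
  ],
)

```text
t: 2.2
tool_pos: [0.5953, 0.2051, 0.3313]
ee_rot: [0.502, -0.502, -0.497, 0.498]
ft_force: [-0.5, 0.7, -0.4]
grip_width: 0.0854
```

```bash
python3 - <<'E'
from h import *
print(T().round(3), arm.get_obs()['joint_pos'].round(2)); w=cam('wrist'); save('w1',w['frame'])
import pickle; pickle.dump({k:w[k] for k in('frame','fx','fy','cx','cy','W')},open('w1.pkl','wb'))
E
```

```text
[[ 0.009 -0.001 -1.     0.595]
 [ 1.    -0.001  0.009  0.205]
 [-0.001 -1.     0.001  0.331]
 [ 0.     0.     0.     1.   ]] [ 0.23  0.57  1.62 -0.    0.94 -1.33]
```

View pics/w1.png

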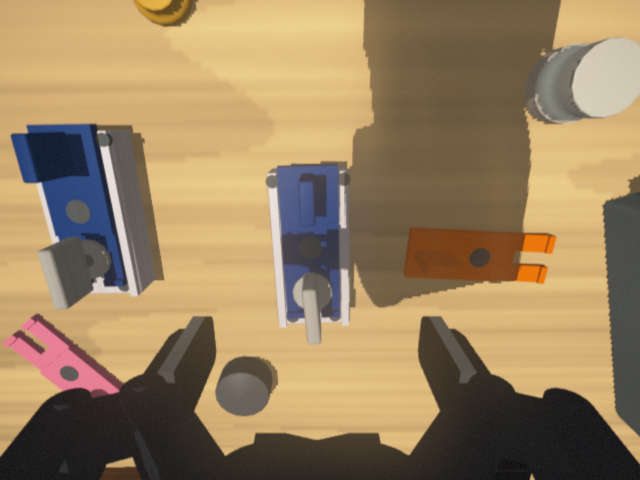

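The wrist view shows the +y clamp centred at x≈312, with its bar at about (310,310). The other clamp is at left, with its bar near (65,275). I'll zoom in on both nuts to read their edges.

```bash
python3 - <<'E'
from h import *
import pickle; w=pickle.load(open('w1.pkl','rb')); f=w['frame']
g=lambda x0,y0:cv2.convertScaleAbs(cv2.resize(f[y0:y0+200,x0:x0+130],None,fx=3,fy=3,interpolation=cv2.INTER_CUBIC),alpha=1.4)
save('w1c',np.hstack([g(20,120),g(250,150)]))
E
```

```text
(no output)
```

View pics/w1c.png

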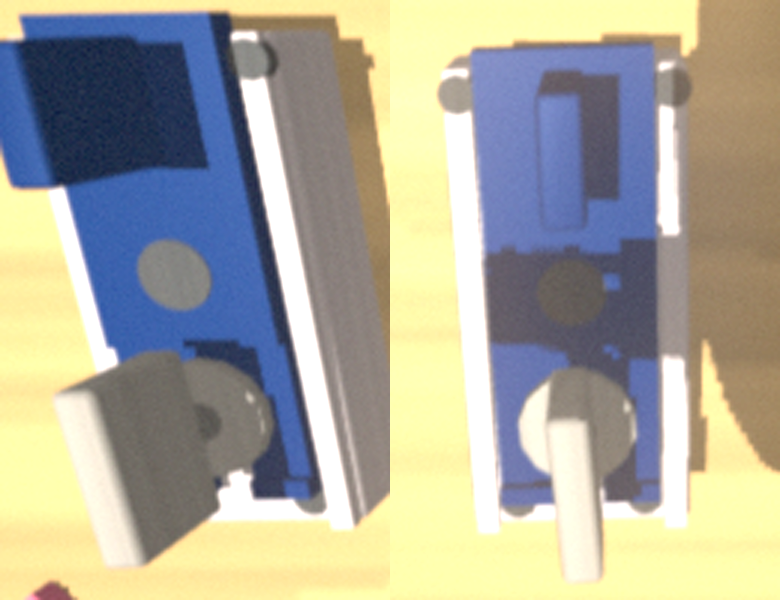

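The zoom shows both bars' top faces clearly. In crop pixels, the right panel's bar spans (550–585,418) to (565–602,578) and the left panel's spans (65–100,392) to (105–145,563). I'll cast rays from these.

```bash
cat > px.py <<'E'
from h import *
import pickle; w=pickle.load(open('w1.pkl','rb'))
L=lambda u,v,z:ray(w,20+u/3,120+v/3,z)[:2]
Rr=lambda u,v,z:ray(w,250+(u-390)/3,150+v/3,z)[:2]
def seg(n,p,q):
    d=q-p; print(n,'mid',((p+q)/2).round(4),'len',np.linalg.norm(d).round(4),'yaw',np.arctan2(d[1],d[0]).round(3))
E
python3 - <<'E'
from px import *
# bars top, left/right long edges
seg('R bar l',Rr(550,420,.08),Rr(566,577,.08)); seg('R bar r',Rr(586,420,.08),Rr(602,577,.08))
seg('R rail l outer',Rr(446,110,.034),Rr(481,525,.034)); seg('R rail r outer',Rr(689,110,.034),Rr(687,525,.034))
seg('R rib l',Rr(539,97,.0755),Rr(543,228,.0755)); seg('R rib r',Rr(582,97,.0755),Rr(584,228,.0755))
seg('R foot near edge',Rr(472,52,.0385),Rr(654,46,.0385))
c=Rr(577,423,.041);print('R flange',c, 'disc',Rr(572,292,.0385))
seg('L bar l',L(58,397,.08),L(106,562,.08)); seg('L bar r',L(97,388,.08),L(145,562,.08))
seg('L rail r outer',L(268,70,.034),L(355,523,.034)); seg('L rail r inner',L(242,85,.034),L(331,523,.034))
seg('L foot near',L(22,18,.0385),L(205,14,.0385));print('L flange',L(218,415,.041),'disc',L(174,275,.0385))
E
```

```text
R bar l mid [0.641  0.1984] len 0.0416 yaw 0.071
R bar r mid [0.641  0.2068] len 0.0416 yaw 0.082
R rail l outer mid [0.6165 0.1727] len 0.118 yaw 0.032
R rail r outer mid [0.617 0.232] len 0.1179 yaw 0.016
R rib l mid [0.5621 0.1961] len 0.0284 yaw 0.007
R rib r mid [0.5622 0.205 ] len 0.0284 yaw 0.004
R foot near edge mid [0.5424 0.2001] len 0.0436 yaw 1.595
R flange [0.64025268 0.20232899] disc [0.6040818  0.20146107]
L bar l mid [0.6118 0.0248] len 0.0405 yaw 0.014
L bar r mid [0.6108 0.0338] len 0.0426 yaw 0.012
L rail r outer mid [0.5855 0.0584] len 0.1201 yaw 0.003
L rail r inner mid [0.5872 0.0517] len 0.1166 yaw 0.006
L foot near mid [0.513  0.0274] len 0.0425 yaw 1.583
L flange [0.61082172 0.03234538] disc [0.57430853 0.02758487]
```

>>> move_arm(
  plan=[
    [[0.77,-0.04,0,0,0,0.19],[0.77,-0.04,0,0,0,0.19],[0.77,-0.04,0,0,0,0.19],[0,0,-0.9,0,0,0],[0,0,-0.9,0,0,0],[0,0,-0.9,0,0,0],[0,0,-0.8,0,0,0],[0,0,0,0,0,0],[0,0,0,0,0,0]],
  ],
  hand=1,
)

```text
t: 3.15
tool_pos: [0.6397, 0.2054, 0.263]
ee_rot: [-0.48, 0.48, 0.519, -0.519]
ft_force: [-0.1, -0.0, 1.1]
grip_width: 0.0854
```

```bash
python3 - <<'E'
from h import *
M=T();print(M.round(4),arm.get_obs()['moment']); w=cam('wrist'); save('w2',w['frame'][150:450])
import pickle; pickle.dump({k:w[k] for k in('frame','fx','fy','cx','cy','W')},open('w2.pkl','wb'))
E
```

```text
[[-7.900e-02 -1.000e-04 -9.969e-01  6.397e-01]
 [ 9.969e-01  1.000e-04 -7.900e-02  2.054e-01]
 [ 1.000e-04 -1.000e+00  1.000e-04  2.630e-01]
 [ 0.000e+00  0.000e+00  0.000e+00  1.000e+00]] [ 0.01627155 -0.02862295  0.00884502]
```

View pics/w2.png

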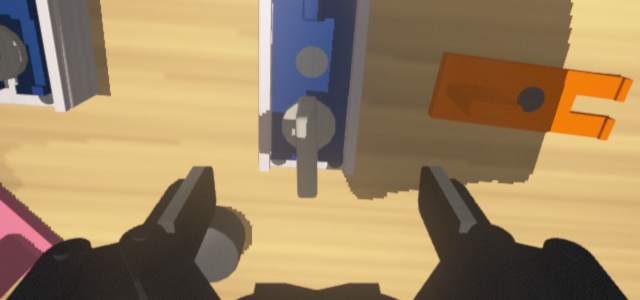

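The bar's top face lies at about (297–317, 287–347) in the full image and looks parallel to the fingers. I'll measure it precisely.

```bash
python3 - <<'E'
from px import *
w=pickle.load(open('w2.pkl','rb'))
g=cv2.cvtColor(w['frame'],cv2.COLOR_RGB2GRAY).astype(float)
PL=[];PR=[]
for v in range(296,342,3):
    d=np.gradient(cv2.GaussianBlur(g,(3,3),0)[v]); 
    l=285+np.argmax(abs(d[285:306])); r=306+np.argmax(abs(d[306:328])); print(v,l,r,end='; ')
    PL.append(ray(w,l,v,.08)[:2]);PR.append(ray(w,r,v,.08)[:2])
for P in(PL,PR):
    P=np.array(P);k=np.polyfit(P[:,0],P[:,1],1);print(k[0],np.polyval(k,.641))
print([ray(w,307,v,.08) for v in (285,347)])
E
```

```text
296 293 324; 299 296 318; 302 296 317; 305 296 317; 308 295 318; 311 285 327; 314 296 327; 317 296 317; 320 296 317; 323 296 317; 326 296 317; 329 297 317; 332 297 317; 335 297 317; 338 297 317; 341 297 317; 0.12905086232335775 0.1960037842472669
-0.010373225699435721 0.20818410366084836
[array([0.62926339, 0.20117952, 0.08      ]), array([0.66312602, 0.20357716, 0.08      ])]
```

>>> move_arm(
  plan=[
    [[0.07,-0.17,0,0,0,0],[0,0,-0.7,0,0,0],[0,0,-0.7,0,0,0],[0,0,-0.65,0,0,0],[0,0,0,0,0,0],[0,0,0,0,0,0]],
  ],
)

```text
t: 3.8
tool_pos: [0.6412, 0.2016, 0.221]
ee_rot: [0.48, -0.48, -0.519, 0.52]
ft_force: [0.2, -0.6, -0.0]
grip_width: 0.0856
```

>>> move_arm(
  plan=[
    [[0,0,0,0,0,0],[0,0,0,0,0,0],[0,0,0,0,0,0],[0,0,0,0,0,0],[0,0,0,0,0,0],[0,0,0,0,0,0],[0,0,0,0,0,0],[0,0,0,0,0,0]],
  ],
  hand=-1,
)

```text
t: 4.6
tool_pos: [0.6413, 0.201, 0.2221]
ee_rot: [0.48, -0.48, -0.519, 0.519]
ft_force: [-0.6, -5.2, 3.4]
grip_width: 0.0092
```

```bash
cat > s.py <<'E'
from h import *
M=T();o=arm.get_obs();print(o['t'],M[:3,3].round(4),'yaw',np.arctan2(-M[0,0],M[1,0]).round(4),'F',o['ft_force'].round(2),'M',o['moment'].round(3),o['grip_width'].round(4),o['joint_pos'][5].round(2))
E
python3 s.py
```

```text
Traceback (most recent call last):
  File "s.py", line 2, in <module>
    M=T();o=arm.get_obs();print(o['t'],M[:3,3].round(4),'yaw',np.arctan2(-M[0,0],M[1,0]).round(4),'F',o['ft_force'].round(2),'M',o['moment'].round(3),o['grip_width'].round(4),o['joint_pos'][5].round(2))
                                                                                                                                                      ^^^^^^^^^^^^^^^^^^^^^
AttributeError: 'float' object has no attribute 'round'
```

```bash
sed -i "s/o\['grip_width'\].round(4)/o['grip_width']/" s.py; python3 s.py
```

```text
4.6 [0.6413 0.201  0.2221] yaw 0.0787 F [-0.65 -5.19  3.42] M [-0.846  0.146  0.016] 0.009150682719322676 -1.44
```

>>> move_arm(
  plan=[
    [[0,0,0,0,0,-0.2],[0,0,0,0,0,0],[0,0,0,0,0,0]],
  ],
)

```text
t: 4.9
tool_pos: [0.6413, 0.2011, 0.2221]
ee_rot: [0.487, -0.488, -0.512, 0.512]
ft_force: [-0.6, -5.6, 3.6]
grip_width: 0.0094
```

```bash
python3 s.py
```

```text
4.9 [0.6413 0.2011 0.2221] yaw 0.0489 F [-0.56 -5.59  3.62] M [-0.803  0.112  0.129] 0.009444775164266544 -1.41
```

>>> move_arm(
  plan=[
    [[0,0,0,0,0,-0.2],[0,0,0,0,0,0],[0,0,0,0,0,0]],
  ],
)

```text
t: 5.2
tool_pos: [0.6413, 0.2011, 0.2221]
ee_rot: [0.495, -0.495, -0.505, 0.505]
ft_force: [-0.4, -4.8, 3.7]
grip_width: 0.0091
```

```bash
python3 s.py
```

```text
5.2 [0.6413 0.2011 0.2221] yaw 0.0191 F [-0.45 -4.84  3.74] M [-0.844  0.093  0.226] 0.009091107678476108 -1.38
```

>>> move_arm(
  plan=[
    [[0,0,0,0,0,-0.15],[0,0,0,0,0,0]],
  ],
)

```text
t: 5.4
tool_pos: [0.6413, 0.201, 0.2222]
ee_rot: [-0.501, 0.501, 0.499, -0.499]
ft_force: [-0.5, -4.5, 4.4]
grip_width: 0.0092
```

```bash
python3 s.py
```

```text
5.4 [0.6413 0.201  0.2222] yaw -0.004 F [-0.51 -4.52  4.4 ] M [-0.852  0.083  0.199] 0.009187638877968833 -1.36
```

>>> move_arm(
  plan=[
    [[0,0,0,0,0,-0.2],[0,0,0,0,0,0]],
  ],
)

```text
t: 5.6
tool_pos: [0.6413, 0.201, 0.2222]
ee_rot: [-0.508, 0.509, 0.491, -0.491]
ft_force: [-0.8, -5.1, 4.8]
grip_width: 0.0088
```

```bash
python3 s.py
```

```text
5.6 [0.6413 0.201  0.2222] yaw -0.0343 F [-0.76 -5.08  4.82] M [-0.828  0.151  0.228] 0.008844765123976433 -1.33
```

>>> move_arm(
  plan=[
    [[0,0,0,0,0,-0.2],[0,0,0,0,0,0]],
  ],
)

```text
t: 5.8
tool_pos: [0.6413, 0.201, 0.2223]
ee_rot: [-0.516, 0.516, 0.484, -0.484]
ft_force: [-0.6, -5.4, 4.8]
grip_width: 0.009
```

```bash
python3 s.py
```

```text
5.8 [0.6413 0.201  0.2223] yaw -0.0643 F [-0.56 -5.42  4.82] M [-0.904  0.169  0.202] 0.009043237863611355 -1.3
```

>>> move_arm(
  plan=[
    [[0,0,0,0,0,-0.2],[0,0,0,0,0,0]],
  ],
)

```text
t: 6.0
tool_pos: [0.6413, 0.201, 0.2223]
ee_rot: [-0.523, 0.523, 0.476, -0.476]
ft_force: [-1.0, -6.3, 5.5]
grip_width: 0.0091
```

```bash
python3 s.py
```

```text
6.0 [0.6413 0.201  0.2223] yaw -0.0943 F [-0.99 -6.28  5.51] M [-0.964  0.249  0.247] 0.00911800112621304 -1.27
```

>>> move_arm(
  plan=[
    [[0,0,0,0,0,-0.2],[0,0,0,0,0,0]],
  ],
)

```text
t: 6.2
tool_pos: [0.6413, 0.2011, 0.2224]
ee_rot: [-0.53, 0.53, 0.468, -0.468]
ft_force: [-1.3, -5.0, 6.8]
grip_width: 0.0093
```

```bash
python3 s.py
```

```text
6.2 [0.6413 0.2011 0.2224] yaw -0.1243 F [-1.3  -5.02  6.78] M [-0.948  0.301  0.221] 0.009327913376826296 -1.24
```

>>> move_arm(
  plan=[
    [[0,0,0,0,0,-0.2],[0,0,0,0,0,0]],
  ],
)

```text
t: 6.4
tool_pos: [0.6413, 0.201, 0.2225]
ee_rot: [-0.537, 0.537, 0.46, -0.46]
ft_force: [-2.4, -6.4, 6.2]
grip_width: 0.009
```

```bash
python3 s.py
```

```text
6.4 [0.6413 0.201  0.2225] yaw -0.1543 F [-2.4  -6.42  6.16] M [-0.901  0.194  0.208] 0.00902717709120918 -1.21
```

>>> move_arm(
  plan=[
    [[0,0,0.02,0,0,-0.2],[0,0,0.02,0,0,0]],
  ],
)

```text
t: 6.6
tool_pos: [0.6413, 0.201, 0.2227]
ee_rot: [-0.544, 0.544, 0.452, -0.452]
ft_force: [0.9, -4.7, -1.9]
grip_width: 0.0088
```

```bash
python3 s.py
```

```text
6.6 [0.6413 0.201  0.2227] yaw -0.1844 F [ 0.92 -4.65 -1.87] M [-0.809 -0.213  0.185] 0.00884512749641078 -1.18
```

No stop after 0.26 rad clockwise, the torque stays at thread drag (about 0.2 N m) and the nut lifts. A right-hand nut would have stopped by 0.16, so this is the left-hand nut. I'll keep loosening it.

>>> move_arm(
  plan=[
    [[0,0,0.0095,0,0,-0.5],[0,0,0.0095,0,0,-0.5],[0,0,0.0095,0,0,-0.5],[0,0,0.0095,0,0,-0.5],[0,0,0.0095,0,0,-0.5]],
  ],
)

```text
t: 7.1
tool_pos: [0.6413, 0.201, 0.2236]
ee_rot: [-0.619, 0.619, 0.342, -0.342]
ft_force: [1.2, -6.5, 0.9]
grip_width: 0.0088
```

```bash
python3 s.py
```

```text
7.1 [0.6413 0.201  0.2236] yaw -0.5613 F [ 1.16 -6.53  0.87] M [-0.94  -0.083  0.271] 0.008789432092217275 -0.8
```

>>> move_arm(
  plan=[
    [[0,0,0.0095,0,0,-0.5],[0,0,0.0095,0,0,-0.5],[0,0,0.0095,0,0,-0.5],[0,0,0.0095,0,0,-0.5],[0,0,0,0,0,0]],
  ],
)

```text
t: 7.6
tool_pos: [0.6413, 0.2009, 0.2244]
ee_rot: [-0.663, 0.663, 0.246, -0.246]
ft_force: [-0.4, -6.3, 1.9]
grip_width: 0.0094
```

```bash
python3 s.py
```

```text
7.6 [0.6413 0.2009 0.2244] yaw -0.861 F [-0.37 -6.33  1.88] M [-0.992 -0.039  0.157] 0.009384811400123498 -0.5
```

>>> move_arm(
  plan=[
    [[0,0,0.0095,0,0,-0.5],[0,0,0.0095,0,0,-0.5],[0,0,0.0095,0,0,-0.5],[0,0,0.0095,0,0,-0.5],[0,0,0,0,0,0]],
  ],
)

```text
t: 8.1
tool_pos: [0.6413, 0.2009, 0.2251]
ee_rot: [-0.692, 0.693, 0.144, -0.144]
ft_force: [-0.2, -6.5, 1.0]
grip_width: 0.0094
```

```bash
python3 s.py
```

```text
8.1 [0.6413 0.2009 0.2251] yaw -1.1609 F [-0.23 -6.47  0.96] M [-1.072 -0.143  0.296] 0.00941396326594208 -0.2
```

>>> move_arm(
  plan=[
    [[0,0,0.0095,0,0,-0.5],[0,0,0.0095,0,0,-0.5],[0,0,0.0095,0,0,-0.5],[0,0,0.0095,0,0,-0.5],[0,0,0,0,0,0]],
  ],
)

```text
t: 8.6
tool_pos: [0.6413, 0.2009, 0.2259]
ee_rot: [-0.706, 0.706, 0.039, -0.039]
ft_force: [-0.8, -5.6, 1.0]
grip_width: 0.0093
```

```bash
python3 s.py
```

```text
8.6 [0.6413 0.2009 0.2259] yaw -1.4609 F [-0.84 -5.61  0.97] M [-1.151 -0.051  0.234] 0.009344152629704096 0.1
```

>>> move_arm(
  plan=[
    [[0,0,0,0,0,0.15],[0,0,0,0,0,0],[0,0,0,0,0,0],[0,0,0,0,0,0]],
  ],
  hand=-0.5,
)

```text
t: 9.0
tool_pos: [0.6412, 0.2017, 0.2258]
ee_rot: [0.706, -0.705, -0.048, 0.047]
ft_force: [0.6, 0.3, 0.2]
grip_width: 0.0214
```

>>> move_arm(
  plan=[
    [[0,0,0.8,0,0,0],[0,0,0.8,0,0,0],[0,0,0.8,0,0,0],[0,0,0,0,0,0.97],[0,0,0,0,0,0.97],[0,0,0,0,0,0.97],[0,0,0,0,0,0.97],[0,0,0,0,0,0.97]],
  ],
)

```text
t: 9.8
tool_pos: [0.6412, 0.2016, 0.2755]
ee_rot: [-0.641, 0.642, 0.298, -0.297]
ft_force: [-0.3, -0.3, 1.0]
grip_width: 0.0213
```

>>> move_arm(
  plan=[
    [[-1,0,0,0,0,0.97],[-1,0,0,0,0,0.97],[-1,-0.05,0,0,0,0.97],[-0.95,-0.05,0,0,0,0.97],[0,0,0,0,0,0.97],[0,0,0,0,0,0],[0,0,0,0,0,0]],
  ],
  hand=0.2,
)

```text
t: 10.5
tool_pos: [0.5625, 0.1996, 0.2748]
ee_rot: [-0.496, 0.497, 0.504, -0.503]
ft_force: [-0.2, 0.0, -0.3]
grip_width: 0.0512
```

```bash
python3 s.py;python3 - <<'E'
from h import *
w=cam('wrist'); save('w3',w['frame'][0:450])
import pickle; pickle.dump({k:w[k] for k in('frame','fx','fy','cx','cy','W')},open('w3.pkl','wb'))
E
```

```text
10.5 [0.5625 0.1996 0.2748] yaw 0.0143 F [-0.19  0.03 -0.28] M [ 0.007  0.002 -0.005] 0.051193745333478 -1.35
```

View pics/w3.png

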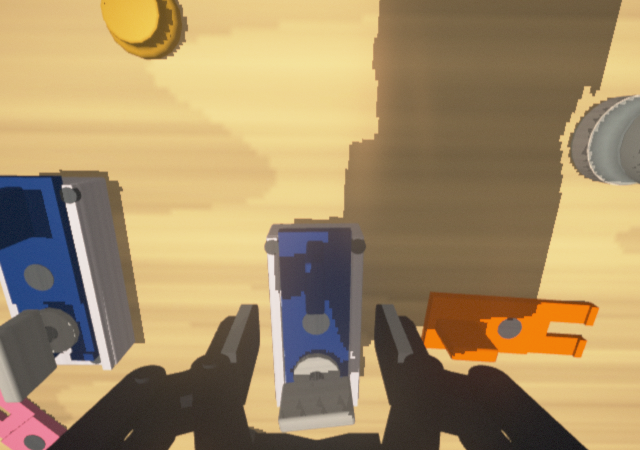

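The nut bar now lies across the clamp, the rib is near (314,268), and the fingers straddle the clamp evenly. I'll check the clamp's centre line.

```bash
python3 - <<'E'
from px import *
w=pickle.load(open('w3.pkl','rb'))
for a,b,v in((266,364,255),(275,357,385)): print(ray(w,a,v,.034),ray(w,b,v,.034))
save('w3c',cv2.convertScaleAbs(cv2.resize(w['frame'][215:345,255:375],None,fx=4,fy=4,interpolation=2),alpha=1.8))
E
```

```text
[0.55929549 0.16918602 0.034     ] [0.5584058  0.23046499 0.034     ]
[0.65873156 0.1724968  0.034     ] [0.65789058 0.23121021 0.034     ]
```

View pics/w3c.png

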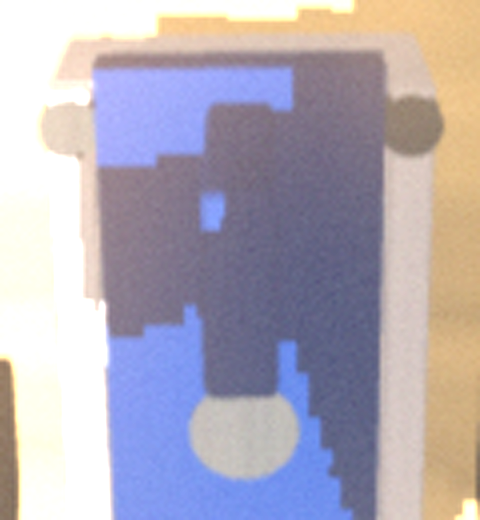

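>>> move_arm(
  plan=[
    [[0,0,-0.75,0,0,0.04],[0,0,-0.75,0,0,0],[0,0,-0.75,0,0,0],[0,0,-0.65,0,0,0],[0,0,0,0,0,0],[0,0,0,0,0,0]],
  ],
)

```text
t: 11.15
tool_pos: [0.5624, 0.1996, 0.2158]
ee_rot: [0.494, -0.494, -0.506, 0.506]
ft_force: [-0.6, 0.7, 0.2]
grip_width: 0.0509
```

>>> move_arm(
  plan=[
    [[0,0,0,0,0,0],[0,0,0,0,0,0],[0,0,0,0,0,0],[0,0,0,0,0,0],[0,0,0,0,0,0],[0,0,0,0,0,0]],
  ],
  hand=-1,
)

```text
t: 11.75
tool_pos: [0.5623, 0.1996, 0.2164]
ee_rot: [-0.494, 0.494, 0.506, -0.506]
ft_force: [-1.0, -0.7, 6.8]
grip_width: 0.0092
```

```bash
python3 s.py
```

```text
11.75 [0.5623 0.1996 0.2164] yaw 0.0247 F [-0.95 -0.69  6.81] M [-0.105  0.066 -0.03 ] 0.009157560371388353 -1.37
```

>>> move_arm(
  plan=[
    [[0,0,0.02,0,0,0],[-0.2,-0.004,0,0,0,0],[-0.2,-0.004,0,0,0,0],[0,0,0,0,0,0]],
  ],
)

```text
t: 12.15
tool_pos: [0.5538, 0.1995, 0.2164]
ee_rot: [-0.494, 0.494, 0.506, -0.506]
ft_force: [-0.7, 0.4, 5.6]
grip_width: 0.0092
```

```bash
python3 s.py
```

```text
12.15 [0.5538 0.1995 0.2164] yaw 0.0249 F [-0.7   0.4   5.62] M [0.023 0.026 0.037] 0.00915751955288518 -1.36
```

>>> move_arm(
  plan=[
    [[-0.5,-0.01,0,0,0,0],[-0.5,-0.01,0,0,0,0],[-0.5,-0.01,0,0,0,0],[-0.5,-0.01,0,0,0,0],[-0.5,-0.01,0,0,0,0],[-0.4,-0.01,0,0,0,0],[0,0,0,0,0,0]],
  ],
)

```text
t: 12.85
tool_pos: [0.4946, 0.1982, 0.2162]
ee_rot: [0.494, -0.493, -0.505, 0.507]
ft_force: [-6.7, 0.2, 11.6]
grip_width: 0.0093
```

>>> move_arm(
  plan=[
    [[0,0,0.2,0,0,0],[0,0,0.5,0,0,0],[0,0,0.8,0,0,0],[0,0,0.8,0,0,0],[0,0,0.8,0,0,0],[0,0,0.8,0,0,0],[0,0,0,0,0,0]],
  ],
)

```text
t: 13.55
tool_pos: [0.4962, 0.1982, 0.2959]
ee_rot: [-0.493, 0.494, 0.507, -0.505]
ft_force: [0.7, -0.2, -0.9]
grip_width: 0.0091
```

```bash
python3 s.py;python3 - <<'E'
from h import *
w=cam('scene'); save('s2',w['frame'])
a=cam('top');f=a['frame']
m=(f.max(2)<45).astype(np.uint8); m[:,:380]=0;m[:,480:]=0
m=cv2.morphologyEx(m,2,np.ones((3,3)))
for c in cv2.findContours(m,0,2)[0]:
    if cv2.contourArea(c)>500:
        r=cv2.minAreaRect(c);print([(p.round(1),ray(a,*p,.004)[:2].round(4)) for p in cv2.boxPoints(r)],ray(a,*r[0],.004))
E
```

```text
13.55 [0.4962 0.1982 0.2959] yaw 0.0247 F [ 0.65 -0.17 -0.93] M [ 0.012  0.007 -0.023] 0.009069854179326224 -1.34
[(array([393.8, 248.1], dtype=float32), array([ 0.5917, -0.2041])), (array([460.6, 244.4], dtype=float32), array([ 0.5994, -0.3535])), (array([465.6, 335. ], dtype=float32), array([ 0.4   , -0.3565])), (array([398.9, 338.7], dtype=float32), array([ 0.3928, -0.2102]))] [ 0.49492736 -0.28105514  0.004     ]
```

View pics/s2.png

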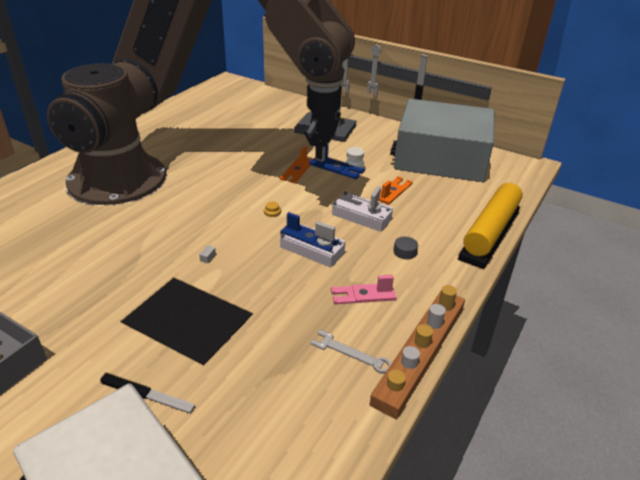

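The bracket is in hand and level. The clamp is empty, with its nut bar turned across, and everything else is unmoved. The mat centre is at about (0.496, −0.281), so I'll carry it there.

>>> move_arm(
  plan=[
    [[-0.1,-0.3,0,0,0,0],[-0.1,-0.6,0,0,0,0],[-0.1,-1,0,0,0,0],[-0.1,-1,0,0,0,0],[-0.1,-1,0,0,0,0],[-0.1,-1,0,0,0,0],[-0.1,-1,0,0,0,0],[-0.1,-1,0,0,0,0],[-0.1,-1,0,0,0,0],[-0.1,-1,0,0,0,0]],
  ],
)

```text
t: 14.65
tool_pos: [0.4756, 0.0187, 0.2937]
ee_rot: [0.494, -0.494, -0.506, 0.506]
ft_force: [0.3, 0.1, -0.4]
grip_width: 0.0093
```

>>> move_arm(
  plan=[
    [[-0.1,-1,0,0,0,-0.04],[-0.1,-1,0,0,0,-0.04],[-0.1,-1,0,0,0,-0.04],[-0.1,-1,0,0,0,-0.04],[-0.1,-1,0,0,0,-0.04],[-0.1,-1,0,0,0,-0.04],[-0.1,-1,0,0,0,-0.04],[-0.1,-1,0,0,0,-0.04],[-0.1,-1,0,0,0,-0.04],[-0.1,-1,0,0,0,0]],
  ],
)

```text
t: 15.65
tool_pos: [0.4553, -0.1811, 0.2936]
ee_rot: [0.508, -0.507, -0.492, 0.493]
ft_force: [1.3, 0.1, -2.1]
grip_width: 0.0089
```

>>> move_arm(
  plan=[
    [[-0.1,-1,0,0,0,0],[0,-1,0,0,0,0],[0,-1,0,0,0,0],[0,-1,0,0,0,0],[0,-0.7,-0.5,0,0,0],[0,-0.3,-1,0,0,0],[0,0,-1,0,0,0],[0,0,0,0,0,0],[0,0,0,0,0,0]],
  ],
)

```text
t: 16.55
tool_pos: [0.4539, -0.2798, 0.2437]
ee_rot: [0.508, -0.507, -0.493, 0.493]
ft_force: [-0.1, 0.1, -0.8]
grip_width: 0.0094
```

```bash
python3 s.py;python3 - <<'E'
from h import *
w=cam('wrist'); save('w4',w['frame'])
import pickle; pickle.dump({k:w[k] for k in('frame','fx','fy','cx','cy','W')},open('w4.pkl','wb'))
E
```

```text
16.55 [ 0.4539 -0.2798  0.2437] yaw -0.0294 F [-0.14  0.06 -0.79] M [0.007 0.039 0.009] 0.009426067525282581 -2.22
```

View pics/w4.png

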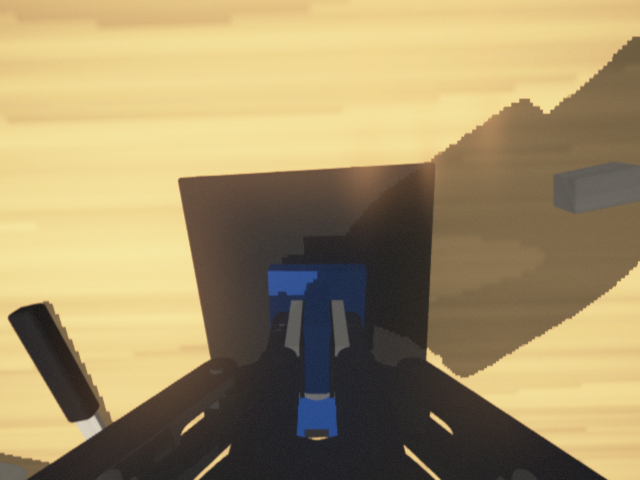

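The bracket hangs upright over the mat. The mat's near corners are at (180,180) and (434,164), and the foot's near edge runs (268,265) to (367,266). I'll check the centring.

```bash
python3 - <<'E'
from px import *
w=pickle.load(open('w4.pkl','rb'))
p,q=ray(w,180,180,.004),ray(w,434,164,.004);d=(q-p)[:2];L=np.linalg.norm(d);n=np.array([d[1],-d[0]])/L
print(p,q,L,'centre',(p+q)[:2]/2+.1*n,'yaw',np.arctan2(n[1],n[0]))
a,b=ray(w,268,265,.0658),ray(w,367,266,.0658);e=(b-a)[:2];m=np.array([e[1],-e[0]])/np.linalg.norm(e)
print(a,b,np.linalg.norm(e),'mid',(a+b)[:2]/2+.062*m,np.arctan2(m[1],m[0]))
E
```

```text
[ 0.40039859 -0.35605527  0.004     ] [ 0.39556588 -0.20950471  0.004     ] 0.14663022705678752 centre [ 0.49792791 -0.27948414] yaw 0.032964438529020625
[ 0.43007677 -0.29925645  0.0658    ] [ 0.43184531 -0.25546707  0.0658    ] 0.043825079483462426 mid [ 0.49291053 -0.27986374] -0.04036544047804539
```

>>> move_arm(
  plan=[
    [[0.15,-0.12,-0.5,0,0,0.4],[0,0,-0.7,0,0,0],[0,0,-0.7,0,0,0],[0,0,-0.4,0,0,0],[0,0,-0.1,0,0,0],[0,0,0,0,0,0],[0,0,0,0,0,0]],
  ],
)

```text
t: 17.3
tool_pos: [0.4573, -0.2823, 0.1968]
ee_rot: [-0.492, 0.493, 0.508, -0.508]
ft_force: [-0.8, -0.5, -1.2]
grip_width: 0.0094
```

```bash
python3 s.py
```

```text
17.3 [ 0.4573 -0.2823  0.1968] yaw 0.0307 F [-0.79 -0.52 -1.22] M [-0.056 -0.011  0.001] 0.009406490536356992 -2.28
```

>>> move_arm(
  plan=[
    [[0,0,-0.1,0,0,0],[0,0,-0.1,0,0,0],[0,0,0,0,0,0],[0,0,0,0,0,0]],
  ],
)

```text
t: 17.7
tool_pos: [0.4572, -0.2822, 0.1922]
ee_rot: [-0.492, 0.492, 0.508, -0.508]
ft_force: [-0.3, 0.1, -0.3]
grip_width: 0.0093
```

>>> move_arm(
  plan=[
    [[0,0,-0.06,0,0,0],[0,0,0,0,0,0],[0,0,0,0,0,0]],
  ],
)

```text
t: 18.0
tool_pos: [0.4572, -0.2822, 0.1909]
ee_rot: [-0.492, 0.492, 0.508, -0.508]
ft_force: [-0.7, 0.3, -1.1]
grip_width: 0.0089
```

```bash
python3 s.py
```

```text
18.0 [ 0.4572 -0.2822  0.1909] yaw 0.0306 F [-0.67  0.34 -1.14] M [0.046 0.051 0.016] 0.00891924725571295 -2.28
```

Not yet touching, so I'll creep down.

>>> move_arm(
  plan=[
    [[0,0,-0.05,0,0,0],[0,0,0,0,0,0]],
  ],
)

```text
t: 18.2
tool_pos: [0.4572, -0.2822, 0.1904]
ee_rot: [-0.492, 0.492, 0.508, -0.508]
ft_force: [-2.4, 1.5, 6.0]
grip_width: 0.0093
```

>>> move_arm(
  plan=[
    [[0,0,-0.03,0,0,0],[0,0,0,0,0,0]],
  ],
)

```text
t: 18.4
tool_pos: [0.4571, -0.2821, 0.1904]
ee_rot: [-0.492, 0.493, 0.508, -0.508]
ft_force: [-3.4, 1.6, 15.2]
grip_width: 0.0093
```

>>> move_arm(
  plan=[
    [[0,0,-0.03,0,0,0],[0,0,0,0,0,0]],
  ],
)

```text
t: 18.6
tool_pos: [0.4571, -0.2821, 0.1904]
ee_rot: [-0.492, 0.493, 0.508, -0.508]
ft_force: [-5.6, 3.4, 22.4]
grip_width: 0.009
```

Contact is at 0.1904, as predicted. I'll ease off the pressure, open and lift away.

>>> move_arm(
  plan=[
    [[0,0,0.06,0,0,0],[0,0,0,0,0,0]],
  ],
)

```text
t: 18.8
tool_pos: [0.4572, -0.2822, 0.1904]
ee_rot: [-0.492, 0.492, 0.508, -0.508]
ft_force: [-1.3, 1.2, 9.3]
grip_width: 0.0092
```

>>> move_arm(
  plan=[
    [[0,0,0,0,0,0],[0,0,0,0,0,0],[0,0,0,0,0,0],[0,0,0,0,0,0],[0,0,0,0,0,0],[0,0,0,0,0,0]],
  ],
  hand=0,
)

```text
t: 19.4
tool_pos: [0.4572, -0.2822, 0.1899]
ee_rot: [-0.492, 0.492, 0.508, -0.508]
ft_force: [0.1, 0.0, -0.6]
grip_width: 0.0426
```

>>> move_arm(
  plan=[
    [[0,0,0.3,0,0,0],[0,0,0.8,0,0,0],[0,0,1,0,0,0],[0,0,1,0,0,0],[0,0,1,0,0,0],[0,0,1,0,0,0],[0,0,1,0,0,0],[0,0,0,0,0,0],[0,0,0,0,0,0]],
  ],
)

```text
t: 20.3
tool_pos: [0.457, -0.282, 0.3122]
ee_rot: [-0.492, 0.493, 0.508, -0.508]
ft_force: [-0.4, 0.0, -1.0]
grip_width: 0.0428
```

```bash
python3 s.py;python3 - <<'E'
from h import *
w=cam('wrist'); b=cam('scene')
save('w5',np.vstack([w['frame'][100:400],b['frame'][130:400]]))
import pickle; pickle.dump({k:w[k] for k in('frame','fx','fy','cx','cy','W')},open('w5.pkl','wb'))
E
```

```text
20.3 [ 0.457  -0.282   0.3122] yaw 0.0307 F [-0.4   0.   -1.01] M [ 0.011 -0.014  0.033] 0.042818072549738496 -2.28
```

View pics/w5.png

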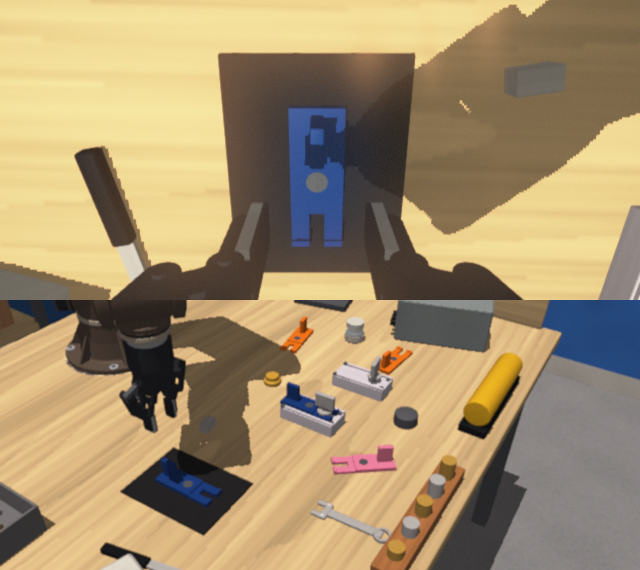

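The bracket stands upright on the mat: foot (288–344, 107–247) against mat (219–414, 54–272), and everything else is in place. I'll do a last check of the centring, then hand in.

```bash
python3 - <<'E'
from px import *
w=pickle.load(open('w5.pkl','rb'))
m=(np.array([ray(w,219,154,.004),ray(w,414,154,.004)]).mean(0)+np.array([ray(w,235,371,.004),ray(w,400,373,.004)]).mean(0))/2
f=(ray(w,316,207,.0125)+ray(w,316.5,346,.0125))/2
print(m,f,f-m)
if np.linalg.norm((f-m)[:2])<.012: print(job.finish_job())
E
```

```text
[ 0.49612823 -0.27942141  0.004     ] [ 0.49836576 -0.28003508  0.0125    ] [ 0.00223753 -0.00061366  0.0085    ]
the job is handed in; nothing more can be done
None
```

The job is done and handed in: the left-hand nut's bracket now stands upright in the middle of the mat. The robot clock read about 20.4 s of the 72 s allowed.

- **Finding the nut:** I turned the nut on the clamp at y ≈ 0.20 clockwise in small steps. It passed 0.26 rad without a stop, at a steady 0.2 N m or so, and rose as it turned. An ordinary thread would have stopped by 0.16 rad of nut travel, so this was the left-hand one. The highest torque I read was 0.30 N m, well under the stud's 0.9 N m limit.
- **Not tried both ways:** I never turned this nut anticlockwise, and I did not touch the other nut. I inferred that the other nut is the ordinary one. It and its bracket are as they were at the start.
- **Moving the bracket:** I loosened the nut by about 1.5 rad, slid the bracket out about 67 mm, lifted it and lowered it gently onto the mat before opening the gripper. The highest force I read was about 23 N, while pressing lightly at set-down.
- **Last checks:** The final wrist view puts the bracket 2.2 mm from the mat centre in x and 0.6 mm in y. The other bracket is still clamped, the bystanders look unmoved, and the gripper is clear, touching nothing.
- **A small disagreement:** My two measurements of the mat centre differed by about 2 to 3 mm, which is about the calibration error.

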